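# Swing the desk lamp clear and hold the scanner lid open

### The arm

A 6-joint arm with a two-finger parallel gripper is mounted at the origin on the work surface. World frame = base frame: x ahead of the robot, y to its left, z up, the work surface at z = 0. Lengths are in m, angles in rad, forces in N, time in s.
With the tool pointing down it reaches from about 0.325 to 0.9 m from the base axis. Payload 6.1 kg.
Tool frame: the origin (TCP) lies midway between the tips of the shut fingers; the grasp point (between the pads) lies 19 mm behind it; x points along the fingers, y is the direction in which the jaws open and shut, and the axes are right-handed (so a half turn about x gives the same grasp; the last joint's range is limited). The gripper opens to 85 mm and grips with 20 to 120 N. Pads are 22 mm wide; open, the fingers measure 114 mm over their backs; the gripper's body (76 mm by 85 mm) begins 54 mm behind the grasp point. The pads swing forward as they close: fully open they stand 13 mm farther back than shut.
Start: joints at [1.22, 0.22, 1.526, -0, 1.395, -0.126], TCP at [0.139, 0.609, 0.231] pointing down, gripper open.
Joint ranges: [-2.98, 2.98], [-0.91, 2.08], [0.09, 2.57], [-1.24, 4.39], [0.2, 2.65], [-2.68, 2.68]. Speed limits (rad/s): [2.57, 2.57, 3.01, 3.14, 3.14, 3.14].

### API

Orientations are given as [roll, pitch, yaw] about the fixed x, y, z axes, in that order (R = Rz(yaw) Ry(pitch) Rx(roll)).
In Python, from plant import movep, move_l, set_joints, gripper_to, hold, inverse_kinematics, observe, get_image, get_calibration, Unreachable, job_done gives the robot as it stands. Calls block until the motion is done:
- movep(position, orientation): joint-space move of the TCP to a pose.
- move_l(position, feed=0.15, rotation=None, max_force=None): straight line of the TCP; rotation=None keeps the orientation; feed is the mean speed in m/s. With max_force (N) it stops when the force on the tool has changed by that much, and returns True; else False.
- set_joints(angles): joint-space move.
- gripper_to(opening, f_grip=None): finger opening in m; f_grip is the grip in N (None keeps the last); returns when the fingers have stopped.
- hold(seconds).
- inverse_kinematics(position, orientation): joint angles nearest the present ones, or None.
- observe(): the state.
- get_image(name): name is "scene" or "top"; returns (picture, depth): 480x640x3 uint8, red, green, blue; 480x640 float32, m along the optical axis (not along the pixel's ray), 0 where there is no reading.
- get_calibration(name): a dict with "intrinsics" (3x3 intrinsics, pixels), "dist_coeffs" ([k1, k2, p1, p2, k3] as OpenCV has them; the pictures are not rectified), "world_from_camera" (4x4, takes a point from camera to world coordinates). Camera axes: x right, y down, z forward; pixel columns grow to the right and rows downward; lengths in m; the calibration is good to about 2 mm. A picture is of the moment at which its call begins. get_calibration takes no time and is no camera call.
A pose or a line that the arm cannot do raises Unreachable and nothing moves.
- job_done(): hands the job in, once; it reports no verdict.
The state is a dict: "time_s": time; "q": joint angles; "joint_velocities": joint speeds; "joint_torque": joint torques, N m; "eef_pos": TCP position; "tcp_rot": TCP orientation; "ft_force": force on the tool from outside, world axes, zero at the start; "torque": the same for the moment, N m; "opening": finger opening in m.
Only numpy, scipy, OpenCV 4.12 (cv2) and the standard library are available. Lean on these libraries where they do the work, as an engineer would, in place of code of your own. Each camera call takes 0.05 s, during which the arm holds its last target.

### The job

A colleague is about to lay the next original on the glass of the flatbed scanner, whose lid no longer stays up by itself. First swing the arm of the desk lamp out to the side until no part of it is above the scanner; then lift the lid by its front lip with the gripper's fingers to 45 degrees, without letting it drop, and finish holding it there, still. Leave the other things on the desk where they are.

Things in the scene. Friction and masses are not known exactly. Their poses are not given: they have to be found in the camera images.
- scanner: flatbed scanner fixed on the desk, grey base with a black lid; base 250 mm deep (x) x 400 mm wide (y), top of base at 70 mm, top of the closed lid 98 mm above the desk. Origin: centre of the underside; its -x side is the front, +y its left side seen by the robot, +x the hinge side. The front of the base has a finger recess in the middle, 120 mm wide and 23 mm deep, open from the desk up to the lid
- lid (a joint): opening angle of the scanner lid, 0 closed, grows as the front edge rises, stop at 1.3 rad (0.785 = 45 degrees). Hinge line along the scanner's y at the far side, 120 mm behind the scanner's centre and 74 mm above the desk, in the plane of the lid's underside. The lid (0.55 to 0.9 kg, 20 mm thick panel 250 x 400 mm) has a free hinge with no spring or stay: it falls shut from every angle. 3 to 5 N upwards at the lip lifts it
- lid_lip (a point): middle of the lower front edge of the lid's finger lip; 267 mm from the hinge line, 147 mm in front of the scanner's centre, in the plane of the lid's underside (74 mm above the desk when closed). The lip is a tab 90 mm wide (y), 11 mm thick, standing 22 mm out from the lid's front edge, free underneath down to the desk; it stands 22 mm in front of the base's front face, and 45 mm in front of the bottom of the recess
- lamp: desk lamp at the left of the scanner, fixed: round foot 120 mm across, 22 mm high, post 18 mm thick; highest point (pivot cap) 244 mm above the desk. Origin under the post. Its axes are roughly those of the scanner
- lamp_pivot (a point): point on the vertical pivot axis of the lamp's arm, above the post, at mid-height of the arm, 225 mm above the desk
- lamp_tip (a point): middle of the far end of the lamp's arm, 340 mm from the pivot axis at the same height. The arm is level and straight: bar 14 mm wide and 16 mm high from the pivot to 165 mm out, then the LED head 44 mm wide and 18 mm high out to 340 mm. Underside of the arm 216 mm above the desk
- lamp_arm (a joint): angle of the lamp's arm about its vertical pivot: 0 points along the lamp's -y (across the scanner), grows as the arm swings to the far side, away from the robot; pi/2 points along the lamp's +x (straight back, beside the scanner). Stops at -0.6 and 2.0, so it can be swung clear only to the far side. Stiff enough to stay where it is left (about 0.25 N m)
- stapler: loose black stapler, 125 x 34 x 51 mm, at the front right of the scanner; origin centre of underside
- mug: loose white mug, 80 mm wide, 92 mm high, front left; origin centre of underside
- tape_dispenser: loose tape dispenser, 140 x 55 x 78 mm, right of the scanner's front; origin centre of underside
- stamp: loose self-inking stamp, 36 x 70 x 78 mm, in front of the scanner's left end; origin centre of underside
- calculator: loose flat calculator, 150 x 105 x 17 mm, left of the lamp; origin centre of underside
- pen_cup: loose steel cup with pens, 76 mm wide, 166 mm high with the pens, left of the scanner, behind the calculator; origin centre of underside

How it is judged:
By the outcome, as a careful person would: the job done as asked, in the order asked, and still so for the second after the job is handed in, while the arm keeps its last pose, push and grip.
It also fails if it takes over 58 s, if anything falls off the work surface, if the arm or the gripper's body presses on something with over 40 N, if the wrist force passes 120 N, or if a joint passes its speed limit or range.

## Working session

There is one attempt and no reset: what is moved stays moved. The work goes in short steps, each a Python script; the robot and the scene stay as the last script left them, time stands still between calls to the robot, and variables do not carry over. Pictures are saved under pics/ and viewed, and the job is handed in when it is done.

```bash
ls; mkdir -p pics
python3 - <<'E'
from plant import *
import cv2,numpy as np
for n in ("scene","top"):
    im,d=get_image(n); cv2.imwrite(f"pics/{n}0.png",im[:,:,::-1]); np.save(f"{n}0.npy",d)
    c=get_calibration(n); print(n,np.round(c["intrinsics"],2).tolist(),c["dist_coeffs"],np.round(c["world_from_camera"],4).tolist())
s=observe();print(s)
E
```

```text
pics
scene [[597.81, 0.0, 320.97], [0.0, 597.81, 235.46], [0.0, 0.0, 1.0]] [-0.19351051  0.          0.          0.          0.        ] [[0.7281, 0.5742, -0.3745, 1.0977], [0.6855, -0.6039, 0.4068, -0.604], [0.0074, -0.5529, -0.8332, 1.3625], [0.0, 0.0, 0.0, 1.0]]
top [[587.37, 0.0, 325.64], [0.0, 587.37, 242.23], [0.0, 0.0, 1.0]] [-0.13219415  0.          0.          0.          0.        ] [[-0.075, -0.9753, 0.2078, 0.2917], [-0.9972, 0.0745, -0.0104, -0.0306], [-0.0054, -0.208, -0.9781, 1.5869], [0.0, 0.0, 0.0, 1.0]]
{'time_s': 0.1, 'q': array([ 1.21986880e+00,  2.21144393e-01,  1.52747473e+00, -2.87821128e-05,
        1.39468344e+00, -1.26097773e-01]), 'joint_velocities': array([ 0.00075402,  0.00013201, -0.00266404,  0.00047979, -0.00094663,
       -0.00084724]), 'joint_torque': array([ 1.14379287e-03, -4.98246074e+01, -3.90544152e+01, -2.88145602e-04,
        5.71043740e-03, -3.10143787e-05]), 'eef_pos': array([0.13916632, 0.60876722, 0.23032204]), 'tcp_rot': array([-1.68032841,  1.56908619, -1.90515309]), 'ft_force': array([ 1.49322077,  0.13445413, -0.38949848]), 'torque': array([-0.0309448 ,  0.04842111,  0.02052764]), 'opening': 0.08541200568696115}
```

View pics/scene0.png

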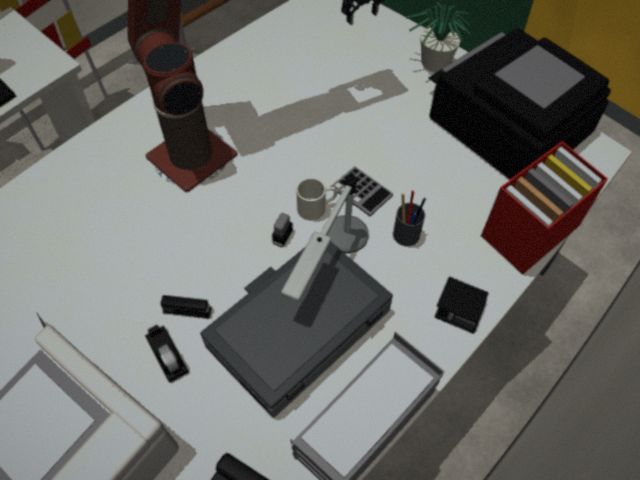

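View pics/top0.png

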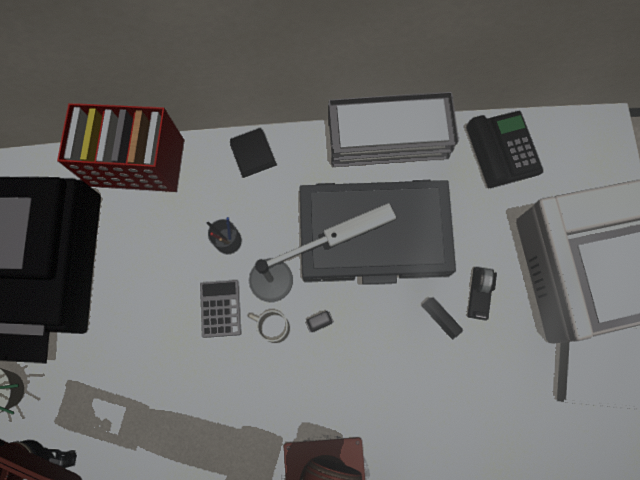

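The scene view shows the lamp arm across the left half of the scanner. In the top view the pivot is at about (262,266), the tip at about (393,212) and the lip at about (378,280). The mug is at (272,325) and the stamp at (319,320). I'll measure them in enlarged crops.

```bash
cat > h.py <<'E'
from plant import *
import cv2,numpy as np
from scipy.spatial.transform import Rotation as Rn
def ray(n,px):
    c=get_calibration(n);K=np.array(c["intrinsics"]);D=np.array(c["dist_coeffs"]);T=np.array(c["world_from_camera"])
    u=cv2.undistortPoints(np.array([[px]],float),K,D)[0,0]
    return T[:3,3],T[:3,:3]@np.array([u[0],u[1],1.0])
def atz(n,px,z):
    o,d=ray(n,px);return o+d*(z-o[2])/d[2]
def dep(n,px,dm):
    o,d=ray(n,px);p=np.round(px).astype(int);return o+d*dm[p[1],p[0]]
def tri(a,b):
    o1,d1=ray("scene",a);o2,d2=ray("top",b)
    A=np.stack([d1,-d2],1);s=np.linalg.lstsq(A,o2-o1,rcond=None)[0]
    p,q=o1+d1*s[0],o2+d2*s[1];return (p+q)/2,np.linalg.norm(p-q)
def crop(src,dst,x0,y0,w,h,k):
    im=cv2.imread(src)[y0:y0+h,x0:x0+w];im=cv2.resize(im,None,fx=k,fy=k,interpolation=cv2.INTER_CUBIC)
    im=np.clip(im.astype(float)*1.5,0,255).astype(np.uint8)
    for i in range(0,w,20):cv2.putText(im,str(x0+i),(i*k,10),0,.35,(0,255,255));cv2.line(im,(i*k,0),(i*k,im.shape[0]),(0,120,120),1)
    for i in range(0,h,20):cv2.putText(im,str(y0+i),(0,i*k+10),0,.35,(0,255,255));cv2.line(im,(0,i*k),(im.shape[1],i*k),(0,120,120),1)
    cv2.imwrite(dst,im)
E
python3 -c "
from h import *
crop('pics/top0.png','pics/t1.png',200,170,270,180,3)
crop('pics/scene0.png','pics/s1.png',200,160,230,200,3)"
```

```text
(no output)
```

View pics/t1.png

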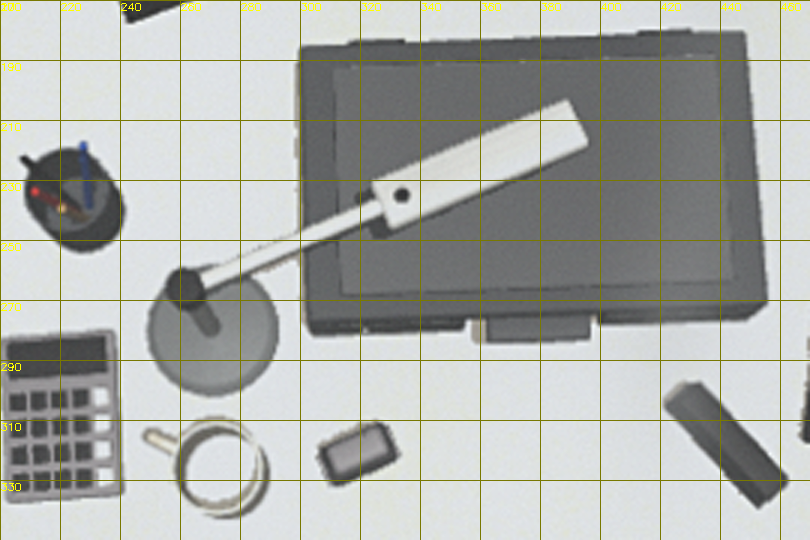

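View pics/s1.png

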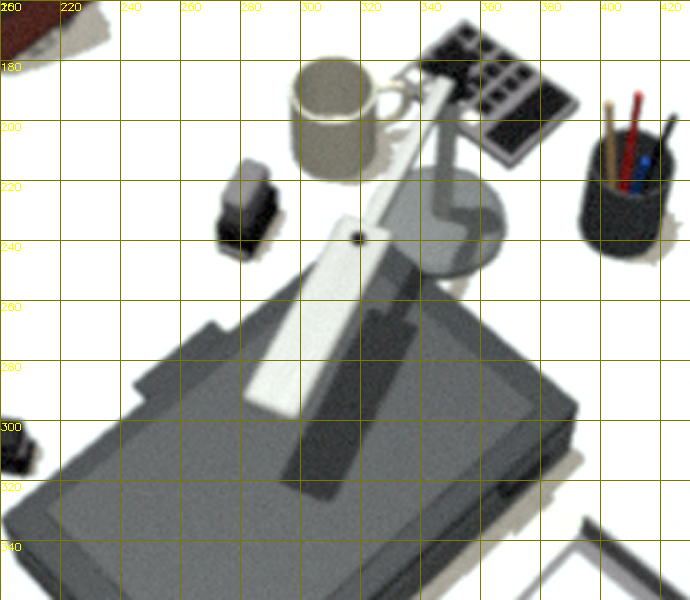

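Run:
```python
from h import *
np.set_printoptions(precision=4,suppress=True)
dt=np.load('top0.npy');ds=np.load('scene0.npy')
def P(n,s,t): print(n,*tri(s,t))
P('tip',(290.5,295.8),(392.7,210.2)); P('hole',(319.3,239.3),(334,234.7)); P('pivot',(346.7,188),(261.7,266))
print('lip top right edge/left edge by z=.085', atz('top',(396.7,283),.085),atz('top',(361.7,283),.085))
print('scene', atz('scene',(244.7,287.7),.085),atz('scene',(270.3,267),.085))
P('lipR',(244.7,287.7),(396.7,282.5));P('lipL',(270.3,267),(361.7,282.5))
for n,p in dict(BL=(299.2,185.8),BR=(448,180.5),FR=(455,270),FL=(302,277)).items(): print(n,atz('top',p,.098))
for n,p in dict(BRs=(392,296),FLs=(0,0)).items():
  if n=='BRs':print('BLs',atz('scene',p,.098))
for p in [(378,278),(378,265),(330,265),(440,265),(420,200),(285,265),(272,310),(319,320),(262,266)]: print(p,dep('top',p,dt))
P('stamp',(281,220),(319,319))
```

```text
tip [ 0.6467 -0.2097  0.23  ] 0.002877721885026618
hole [ 0.5956 -0.0652  0.2367] 0.001666322602141429
pivot [0.5341 0.1064 0.2133] 0.010789463208780391
lip top right edge/left edge by z=.085 [ 0.4895 -0.2213  0.085 ] [ 0.4965 -0.1311  0.085 ]
scene [ 0.4936 -0.2192  0.085 ] [ 0.4968 -0.1353  0.085 ]
lipR [ 0.492  -0.2202  0.0837] 0.0034648478710744717
lipL [ 0.497 -0.133  0.083] 0.003892073664165329
BL [0.7658 0.012  0.098 ]
BR [ 0.751  -0.3844  0.098 ]
FR [ 0.5095 -0.3736  0.098 ]
FL [0.5218 0.0209 0.098 ]
BLs [0.7716 0.0039 0.098 ]
(378, 278) [ 0.5061 -0.1742  0.0859]
(378, 265) [ 0.5373 -0.1758  0.1021]
(330, 265) [ 0.5473 -0.053   0.0991]
(440, 265) [ 0.5256 -0.3362  0.0981]
(420, 200) [ 0.7018 -0.3028  0.1011]
(285, 265) [0.5692 0.067  0.0249]
(272, 310) [0.4517 0.1102 0.0123]
(319, 320) [ 0.4105 -0.0143  0.0785]
(262, 266) [0.5318 0.1068 0.2448]
stamp [ 0.4127 -0.0148  0.0809] 0.0006137973437665517
```

```bash
cat >> h.py <<'E'
def rpy(xdir,ydir):
    x=np.array(xdir,float);x/=np.linalg.norm(x);y=np.array(ydir,float);y-=x*(x@y);y/=np.linalg.norm(y)
    return Rn.from_matrix(np.stack([x,y,np.cross(x,y)],1)).as_euler('xyz')
YAW=-0.035
sx=np.array([np.cos(YAW),np.sin(YAW),0]);sy=np.array([-np.sin(YAW),np.cos(YAW),0]);Z=np.array([0,0,1.])
LIP=np.array([.4945,-.1766,.0795]); H=LIP+.267*sx; H[2]=.074
def lidpose(th,ov=.016,dz=0.001,back=0.,sgn=1):
    # tool flush with the lip, rotated th about hinge
    p=LIP+sx*(ov-back)+Z*dz
    R=Rn.from_rotvec(sy*th)   # +y rotation: +x -> -z ; lip (-x) goes up
    return H+R.apply(p-H), rpy(R.apply(sx),R.apply(sgn*Z))
E
python3 - <<'E'
from h import *
np.set_printoptions(precision=3,suppress=True)
for s in (1,-1):
  for th,b in ((0,.12),(0,.08),(0,0),(.2,0),(.4,0),(.6,0),(.785,0)):
    p,o=lidpose(th,back=b,sgn=s); print(s,th,b,p,o,inverse_kinematics(p,o))
piv=np.array([.533,.108])
for a in np.arange(.34-.3,1.8,.25):
    d=np.array([np.sin(a),-np.cos(a)]);t=np.array([np.cos(a),np.sin(a)])
    p=piv+.22*d-t*.037
    for o in (rpy([0,0,-1],[*d,0]),rpy([0,0,-1],[*t,0])): print(round(a,2),p,inverse_kinematics([*p,.197],o))
dt=np.load('top0.npy')
for n,p in dict(stapler=(442,317),tape=(482,292),pens=(222,236),mug=(275,326)).items(): print(n,dep('top',p,dt))
E
```

```text
1 0 0.12 [ 0.391 -0.173  0.081] [ 1.571  0.    -0.035] None
1 0 0.08 [ 0.431 -0.174  0.081] [ 1.571  0.    -0.035] None
1 0 0 [ 0.51  -0.177  0.081] [ 1.571  0.    -0.035] None
1 0.2 0 [ 0.517 -0.177  0.13 ] [ 1.571  0.2   -0.035] None
1 0.4 0 [ 0.533 -0.178  0.178] [ 1.571  0.4   -0.035] [-0.922 -0.265  2.556  1.698  0.803 -2.198]
1 0.6 0 [ 0.558 -0.179  0.221] [ 1.571  0.6   -0.035] [-0.78  -0.376  2.395  1.156  0.658 -1.543]
1 0.785 0 [ 0.588 -0.18   0.256] [ 1.571  0.785 -0.035] [-0.655 -0.306  2.176  0.683  0.71  -1.02 ]
-1 0 0.12 [ 0.391 -0.173  0.081] [-1.571  0.    -0.035] [-1.709  0.735  2.539  1.468  1.557 -0.131]
-1 0 0.08 [ 0.431 -0.174  0.081] [-1.571  0.    -0.035] [-1.462  0.715  2.51   1.714  1.583 -0.082]
-1 0 0 [ 0.51  -0.177  0.081] [-1.571  0.    -0.035] [-1.083  0.685  2.418  2.093  1.552  0.033]
-1 0.2 0 [ 0.517 -0.177  0.13 ] [-1.571  0.2   -0.035] [-1.036  0.154  2.566  2.024  1.162  0.385]
-1 0.4 0 [ 0.533 -0.178  0.178] [-1.571  0.4   -0.035] [-0.922 -0.265  2.556  1.698  0.803  0.943]
-1 0.6 0 [ 0.558 -0.179  0.221] [-1.571  0.6   -0.035] [-0.78  -0.376  2.
[... 692 characters left out ...]
.     1.382  0.369]
1.04 [ 0.704 -0.035] [-0.162  0.432  1.327  0.     1.382 -1.202]
1.29 [0.734 0.011] [-0.092  0.502  1.232  0.     1.407  0.189]
1.29 [0.734 0.011] [-0.092  0.502  1.232  0.     1.407 -1.382]
1.54 [0.752 0.064] [-0.019  0.552  1.163  0.     1.426  0.012]
1.54 [0.752 0.064] [-0.019  0.552  1.163  0.     1.426 -1.559]
1.79 [0.756 0.12 ] [ 0.054  0.579  1.125 -0.     1.438 -0.165]
1.79 [0.756 0.12 ] [ 0.054  0.579  1.125 -0.     1.438 -1.736]
stapler [ 0.395 -0.335  0.054]
tape [ 0.455 -0.458  0.021]
pens [0.658 0.232 0.043]
mug [0.409 0.105 0.006]<sys>:0: UserWarning: Gimbal lock detected. Setting third angle to zero since it is not possible to uniquely determine all angles.
```

```bash
cat >> h.py <<'E'
E0=LIP.copy(); E0[2]=.074
def lip(th): return H+.267*(-np.cos(th)*sx+np.sin(th)*Z)
def lift(th,g=.075,s=.015,lag=.010,back=0.,dn=0.,pit=np.pi/4,sgn=1):
    t=np.cos(pit)*sx-np.sin(pit)*Z; n=np.sin(pit)*sx+np.cos(pit)*Z
    return lip(th)+t*(s+lag-back)+n*(g/2-dn), rpy(t,sgn*n)
E
python3 - <<'E'
from h import *
np.set_printoptions(precision=3,suppress=True)
for s in (1,-1):
  for th,b in ((0,.1),(0,.05),(0,0),(.2,0),(.4,0),(.6,0),(.785,0)):
    p,o=lift(th,back=b,sgn=s); print(s,th,b,p,o,inverse_kinematics(p,o))
E
```

```text
1 0 0.1 [ 0.468 -0.176  0.154] [ 1.571  0.785 -0.035] [-0.903 -0.498  2.514  0.885  0.772 -1.415]
1 0 0.05 [ 0.503 -0.177  0.118] [ 1.571  0.785 -0.035] [-0.814 -0.289  2.457  1.025  0.62  -1.539]
1 0 0 [ 0.539 -0.178  0.083] [ 1.571  0.785 -0.035] [-0.74  -0.091  2.386  1.21   0.512 -1.704]
1 0.2 0 [ 0.544 -0.178  0.136] [ 1.571  0.785 -0.035] [-0.73  -0.217  2.361  0.986  0.574 -1.436]
1 0.4 0 [ 0.56  -0.179  0.187] [ 1.571  0.785 -0.035] [-0.701 -0.281  2.298  0.832  0.632 -1.233]
1 0.6 0 [ 0.585 -0.18   0.234] [ 1.571  0.785 -0.035] [-0.66  -0.285  2.204  0.723  0.675 -1.075]
1 0.785 0 [ 0.617 -0.181  0.272] [ 1.571  0.785 -0.035] [-0.615 -0.248  2.1    0.645  0.7   -0.956]
-1 0 0.1 [ 0.468 -0.176  0.154] [-1.571  0.785 -0.035] [-0.903 -0.498  2.514  0.885  0.772  1.726]
-1 0 0.05 [ 0.503 -0.177  0.118] [-1.571  0.785 -0.035] [-0.814 -0.289  2.457  1.025  0.62   1.602]
-1 0 0 [ 0.539 -0.178  0.083] [-1.571  0.785 -0.035] [-0.74  -0.091  2.386  1.21   0.512  1.438]
-1 0.2 0 [ 0.544 -0.178  0.136] [-1.571  0.785 -0.035] [-0.73  -0.217  2.361  0.986  0.574  1.706]
-1 0.4 0 [ 0.56  -0.179  0.187] [-1.571  0.785 -0.035] [-0.701 -0.281  2.298  0.832  0.632  1.909]
-1 0.6 0 [ 0.585 -0.18   0.234] [-1.571  0.785 -0.035] [-0.66  -0.285  2.204  0.723  0.675  2.067]
-1 0.785 0 [ 0.617 -0.181  0.272] [-1.571  0.785 -0.035] [-0.615 -0.248  2.1    0.645  0.7    2.186]
```

```bash
cat > lamp.py <<'E'
from h import *
piv=np.array([.533,.108])
def pp(a,off=.037,r=.22,z=.197):
    d=np.array([np.sin(a),-np.cos(a)]);t=np.array([np.cos(a),np.sin(a)])
    return [*(piv+r*d-t*off),z], rpy([0,0,-1],[*d,0])
import warnings;warnings.simplefilter('ignore')
a0=.34
s=observe()
gripper_to(0.0)
move_l([.139,.609,.40],feed=.25)
p,o=pp(a0,off=.09,z=.40); movep(p,o)
s=observe();print(s['time_s'],s['eef_pos'],s['ft_force'])
p,o=pp(a0,off=.09); move_l(p,feed=.2)
s=observe();print(s['time_s'],s['eef_pos'],s['ft_force'])
hit=move_l(pp(a0,off=.045)[0],feed=.1,max_force=15);print(hit)
im,_=get_image("top");cv2.imwrite("pics/top1.png",im[:,:,::-1])
E
python3 lamp.py; python3 -c "
from h import *
crop('pics/top1.png','pics/t2.png',200,150,270,180,3)"
```

```text
4.6167 [ 0.52170966 -0.12871122  0.40002427] [-0.73626763  0.21088794  0.48181502]
5.7833 [ 0.52237178 -0.12969655  0.19839912] [ 0.21819131 -0.63656855 -0.37059284]
False
```

View pics/t2.png

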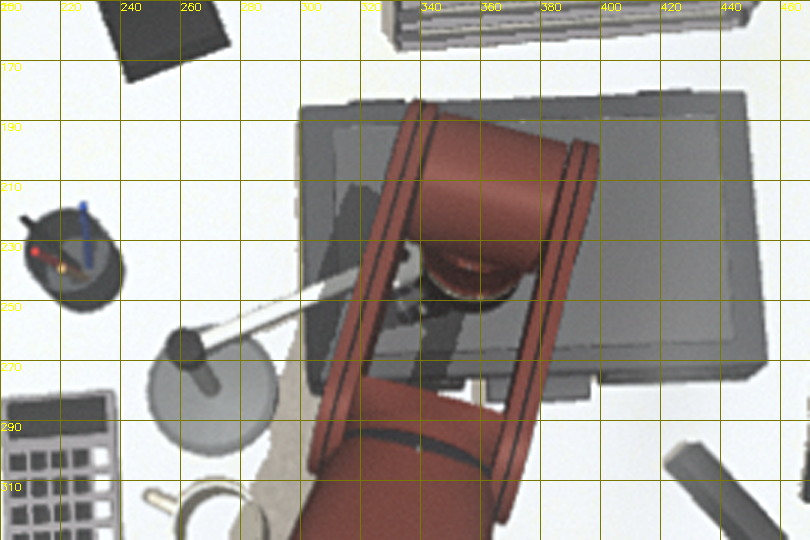

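The pusher stands behind the lamp head and the arm has not moved yet. Next is the arc push.

```bash
cat > lamp2.py <<'E'
import warnings;warnings.simplefilter('ignore')
from h import *
piv=np.array([.533,.108])
def pp(a,off=.037,r=.22,z=.197):
    d=np.array([np.sin(a),-np.cos(a)]);t=np.array([np.cos(a),np.sin(a)])
    return [*(piv+r*d-t*off),z], rpy([0,0,-1],[*d,0])
for a in np.linspace(.34,1.70,9):
    p,o=pp(a); h=move_l(p,feed=.15,rotation=o,max_force=25)
    s=observe();print(round(a,2),h,s['time_s'],s['eef_pos'].round(3),s['ft_force'].round(1))
    if h: break
im,_=get_image("top");cv2.imwrite("pics/top2.png",im[:,:,::-1])
E
python3 lamp2.py; python3 -c "
from h import *
crop('pics/top2.png','pics/t3.png',200,100,270,200,3)"
```

```text
0.34 False 6.6833 [ 0.572 -0.112  0.197] [-0.1  0.1  0.5]
0.51 False 7.0833 [ 0.608 -0.102  0.197] [ 0.2  0.1 -0.4]
0.68 False 7.4833 [ 0.642 -0.086  0.197] [ 0.3  0.4 -0.3]
0.85 False 7.8833 [ 0.673 -0.065  0.197] [0.  0.4 0.8]
1.02 False 8.2833 [ 0.7   -0.039  0.197] [ 0.1  0.7 -0.3]
1.19 False 8.6833 [ 0.723 -0.009  0.197] [-0.4 -0.1  0.4]
1.36 False 9.0833 [0.74  0.025 0.197] [ 0.4 -0.7  0.2]
1.53 False 9.4833 [0.751 0.061 0.197] [-0.6 -0.6 -0.3]
1.7 False 9.8833 [0.756 0.099 0.197] [0.7 0.1 0.5]
```

View pics/t3.png

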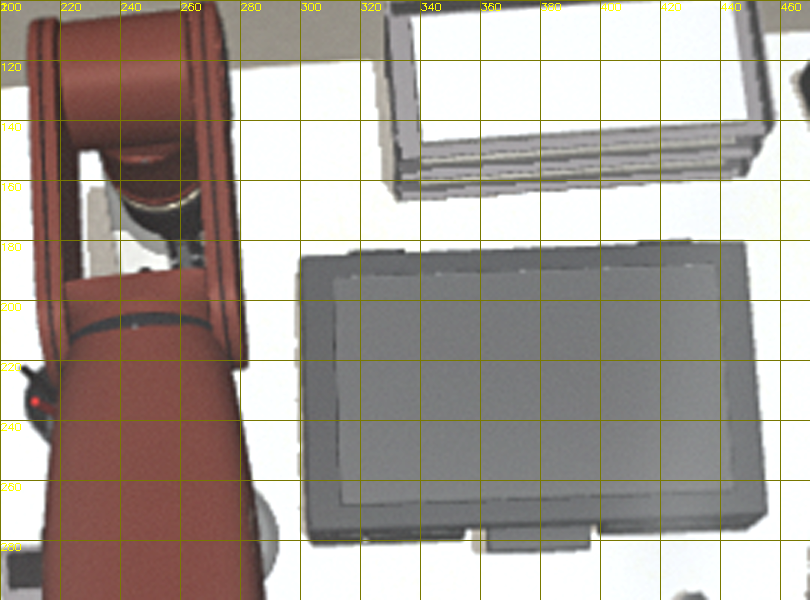

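The lamp arm is no longer over the scanner in the top view. I'll retract, open the fingers and check from both cameras.

```bash
cat > st3.py <<'E'
import warnings;warnings.simplefilter('ignore')
from h import *
move_l([.745,.02,.197],feed=.2)
move_l([.70,-.02,.36],feed=.3)
p,o=lift(0,back=.1); p=p+np.array([0,0,.17])
print(p,inverse_kinematics(p,o))
gripper_to(.075)
movep(p,o)
s=observe();print(s['time_s'],s['eef_pos'].round(3),s['opening'],s['q'].round(3))
for n in ("top","scene"):
    im,d=get_image(n);cv2.imwrite(f"pics/{n}3.png",im[:,:,::-1]);np.save(n+'3.npy',d)
crop('pics/top3.png','pics/t4.png',200,100,270,200,3)
E
python3 st3.py
```

```text
[ 0.46799974 -0.17567211  0.32354951] [-0.90326828 -0.72106647  2.3068479   0.65665589  1.08440266 -1.04165392]
13.1167 [ 0.469 -0.176  0.325] 0.07480601184708595 [-0.903 -0.721  2.304  0.656  1.085 -1.041]
```

View pics/t4.png

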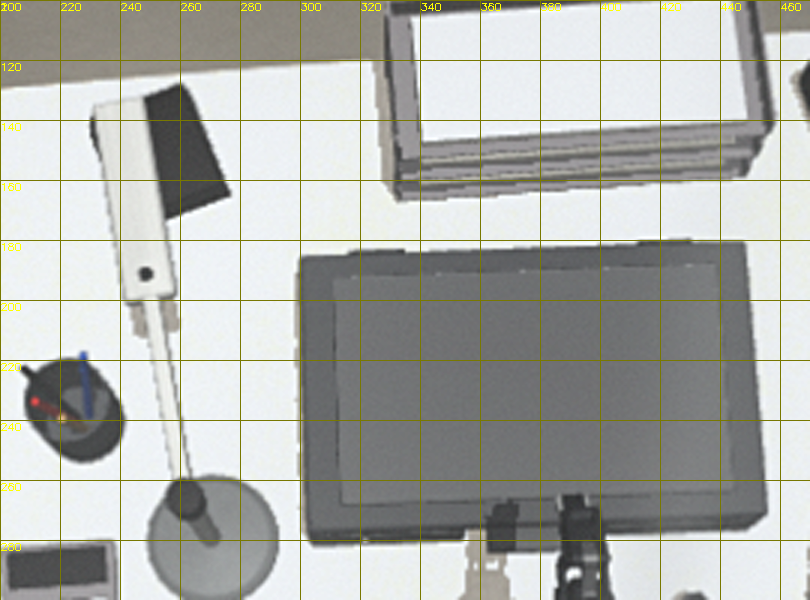

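View pics/scene3.png

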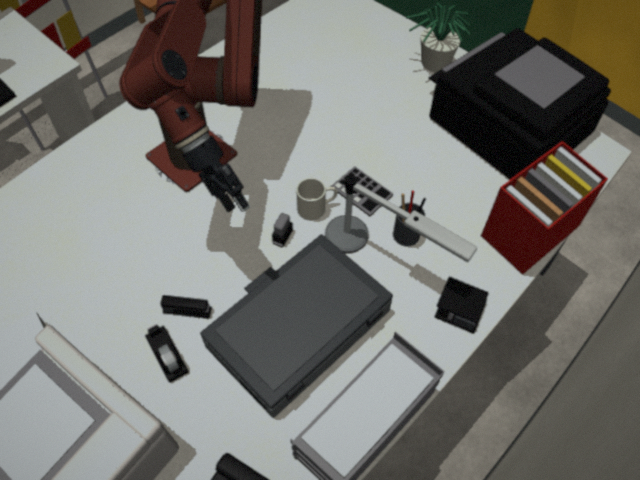

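```bash
python3 -c "
from h import *
crop('pics/scene3.png','pics/s4.png',160,120,180,180,4)
print(atz('top',(392,266),.32),tri((241,206),(392,266)))"
```

```text
[ 0.49672976 -0.18486301  0.32      ] (array([ 0.48639487, -0.18021675,  0.37500166]), np.float64(0.005006221870857842))
```

View pics/s4.png

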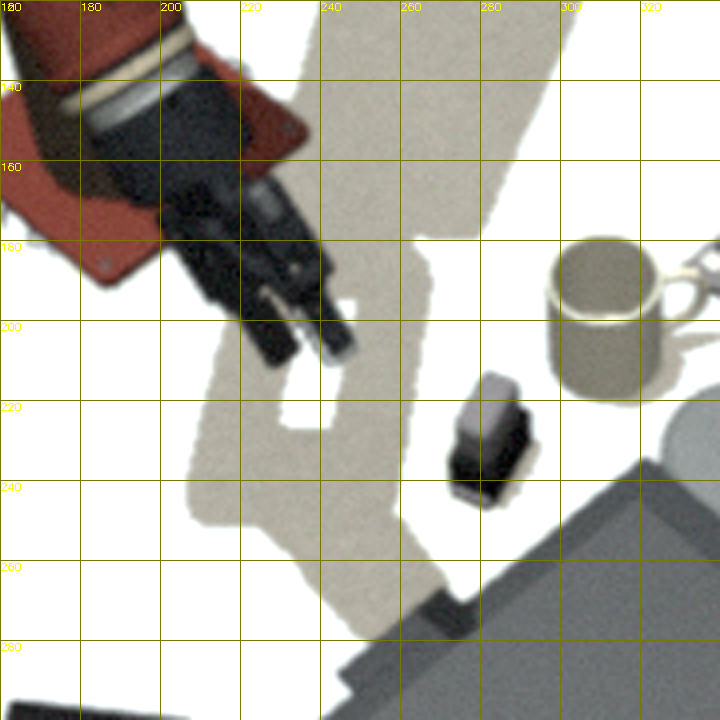

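The lamp arm is parked to the left and pointing back (head at top px (235,155)), clear of the scanner. The jaws stand one above the other in front of the lip. Next I bring the lower finger under the lip.

```bash
cat > st4.py <<'E'
import warnings;warnings.simplefilter('ignore')
from h import *
gripper_to(.08)
kw=dict(g=.08,lag=.012,s=.016)
def say(*a):
    s=observe();print(*a,s['time_s'],s['eef_pos'].round(4),s['ft_force'].round(1))
p,o=lift(0,back=.1,dn=.009,**kw); print(move_l(p,feed=.2,rotation=o,max_force=15)); say('pre')
p,o=lift(0,back=0,dn=.009,**kw); print(move_l(p,feed=.1,rotation=o,max_force=10)); say('under')
for n in ("top","scene"):
    im,d=get_image(n);cv2.imwrite(f"pics/{n}4.png",im[:,:,::-1])
crop('pics/top4.png','pics/t5.png',300,180,180,140,4)
crop('pics/scene4.png','pics/s5.png',180,180,180,140,4)
E
python3 st4.py
```

```text
False
pre 14.475 [ 0.4658 -0.1759  0.1475] [ 0.6 -0.4 -0.7]
False
under 15.625 [ 0.5363 -0.1783  0.0766] [-0.8  0.2 -0.4]
```

View pics/t5.png

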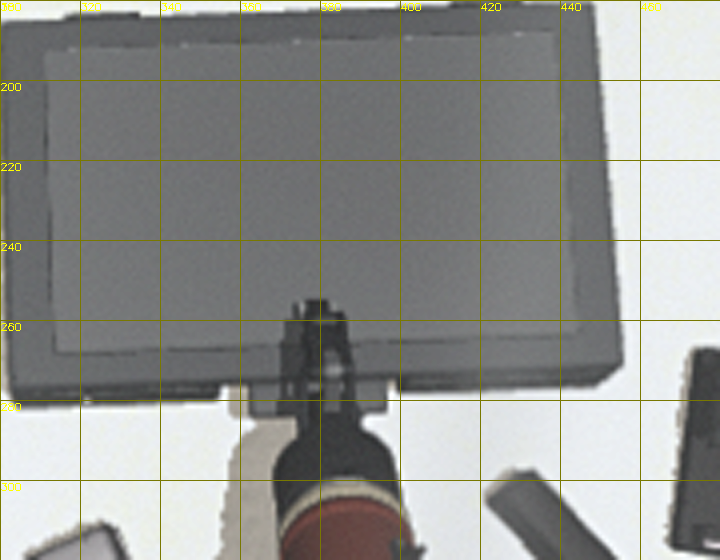

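View pics/s5.png

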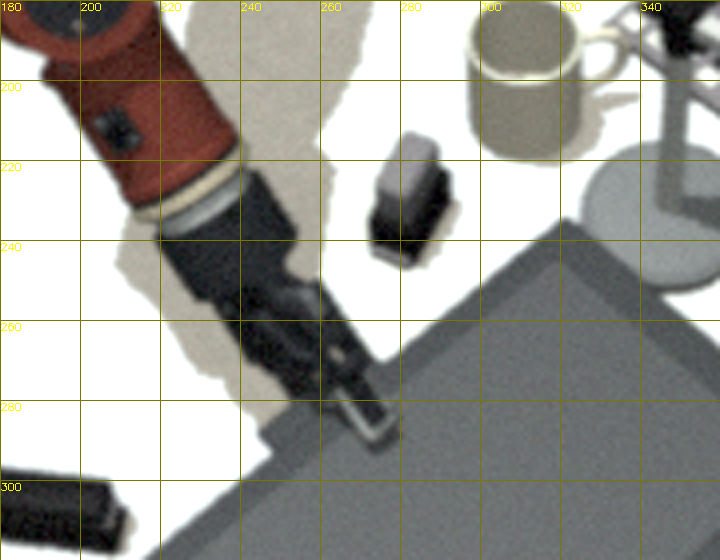

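The upper finger is over the lid and the lower one under the lip, centred at top px (378,283). Now the lift.

```bash
cat > st5.py <<'E'
import warnings;warnings.simplefilter('ignore')
from h import *
kw=dict(g=.08,lag=.012,s=.016)
def say(*a):
    s=observe();print(*a,s['time_s'],s['eef_pos'].round(4),s['ft_force'].round(1))
for th in (0,.05,.15,.25,.35):
    p,o=lift(th,**kw); h=move_l(p,feed=.06,rotation=o,max_force=25); say(th,h)
    if h: break
for n in ("top","scene"):
    im,d=get_image(n);cv2.imwrite(f"pics/{n}5.png",im[:,:,::-1]);np.save(n+'5.npy',d)
crop('pics/top5.png','pics/t6.png',300,180,180,140,4)
crop('pics/scene5.png','pics/s6.png',180,180,180,140,4)
E
python3 st5.py
```

```text
0 False 16.025 [ 0.5417 -0.178   0.0818] [-2.  -0.5 -3.8]
0.05 False 16.4 [ 0.5418 -0.1776  0.0949] [-4.7 -0.1 -3. ]
0.15 False 16.9917 [ 0.5446 -0.1777  0.1215] [-6.9  0.4 -2.2]
0.25 False 17.5833 [ 0.5502 -0.1781  0.1482] [-5.2  1.2 -2.3]
0.35 False 18.175 [ 0.5587 -0.1786  0.1744] [-4.3  0.8 -2.5]
```

View pics/t6.png

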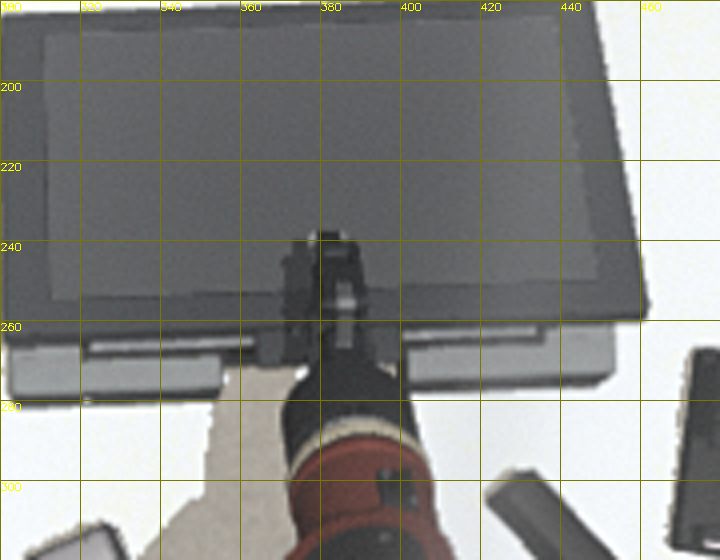

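View pics/s6.png

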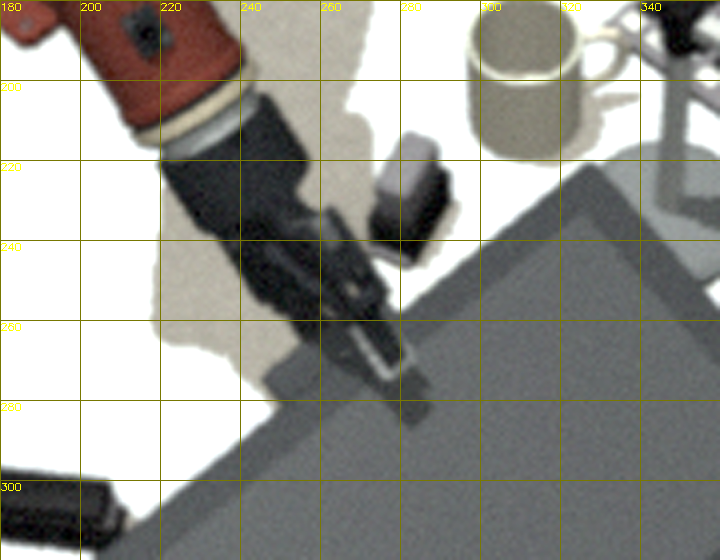

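The lid is open about 20° and resting on the lower finger. I'll go on to about 0.65 rad and then close the fingers gradually, which lifts it the rest of the way.

```bash
cat >> h.py <<'E'
def lidangle(d,pts_poly):
    m=np.zeros((480,640),np.uint8);cv2.fillPoly(m,[np.array(pts_poly)],1)
    c=get_calibration('top');K=np.array(c["intrinsics"]);T=np.array(c["world_from_camera"])
    v,u=np.nonzero(m&(d>0)); z=d[v,u]
    n=cv2.undistortPoints(np.stack([u,v],1).astype(float)[:,None],K,np.array(c["dist_coeffs"]))[:,0]
    P=np.c_[n,np.ones(len(n))]*z[:,None]; P=P@T[:3,:3].T+T[:3,3]
    for _ in range(3):
        q=P.mean(0);w=np.linalg.svd(P-q,full_matrices=False)[2][2];w*=np.sign(w[2])
        r=(P-q)@w;P=P[abs(r)<.008]
    return np.arctan2(w@sx,w[2]),np.arctan2(w@sy,w[2]),q,r.std(),len(P)
E
cat > st6.py <<'E'
import warnings;warnings.simplefilter('ignore')
from h import *
print('at .35:',lidangle(np.load('top5.npy'),[(320,195),(365,195),(365,235),(320,240)]))
kw=dict(g=.08,lag=.012,s=.016)
def say(*a):
    s=observe();print(*a,s['time_s'],s['eef_pos'].round(4),s['ft_force'].round(1),round(s['opening'],4))
for th in (.45,.55,.63):
    p,o=lift(th,**kw); h=move_l(p,feed=.06,rotation=o,max_force=25); say(th,h)
    if h: break
for n in ("top","scene"):
    im,d=get_image(n);cv2.imwrite(f"pics/{n}6.png",im[:,:,::-1]);np.save(n+'6.npy',d)
crop('pics/top6.png','pics/t7.png',300,160,180,140,4)
crop('pics/scene6.png','pics/s7.png',180,160,180,140,4)
E
python3 st6.py
```

```text
at .35: (np.float64(0.36154941335785695), np.float64(-0.00018260932131907343), array([ 0.66490996, -0.09281725,  0.13521958]), np.float64(0.002631133497086546), 1988)
0.45 False 18.8667 [ 0.5691 -0.1792  0.1985] [-2.4  0.8 -2.3] 0.0799
0.55 False 19.4583 [ 0.5819 -0.1799  0.222 ] [-2.5  0.  -1.7] 0.0798
0.63 False 19.9667 [ 0.594  -0.1802  0.2403] [-3.4 -1.8 -1.6] 0.0801
```

View pics/t7.png

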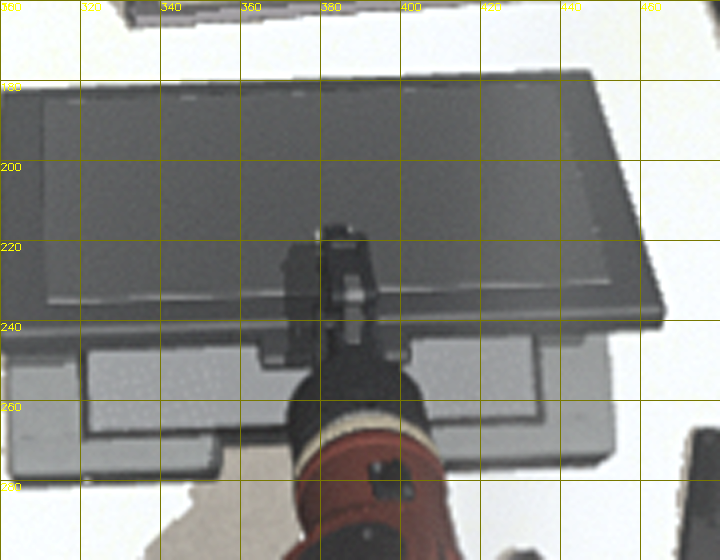

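View pics/s7.png

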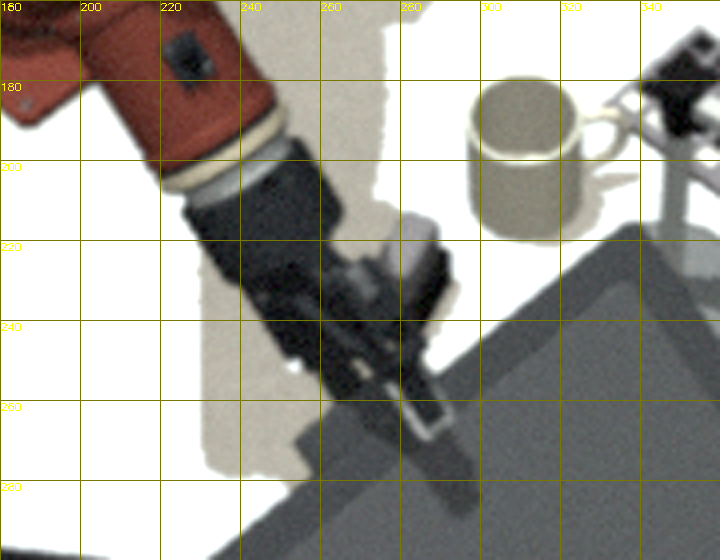

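```bash
cat > st7.py <<'E'
import warnings;warnings.simplefilter('ignore')
from h import *
print('now:',lidangle(np.load('top6.npy'),[(320,188),(365,188),(365,215),(320,220)]))
t=(sx-Z)/2**.5; n=(sx+Z)/2**.5
def say(*a):
    s=observe();r=s['eef_pos']-H;print(*a,s['time_s'],'t,n',round(r@t,4),round(r@n,4),s['ft_force'].round(1),round(s['opening'],4))
say('start')
for g,tt,nn in ((.066,-.240,.0005),(.052,-.245,.002),(.038,-.249,.004),(.025,-.252,.0055)):
    gripper_to(g,f_grip=20); say(g)
    h=move_l(H+t*tt+n*nn,feed=.05,max_force=20); say(h)
    if h: break
for nme in ("top","scene"):
    im,d=get_image(nme);cv2.imwrite(f"pics/{nme}7.png",im[:,:,::-1]);np.save(nme+'7.npy',d)
crop('pics/top7.png','pics/t8.png',300,160,180,140,4)
crop('pics/scene7.png','pics/s8.png',180,160,180,140,4)
E
python3 st7.py
```

```text
now: (np.float64(0.6448025679164096), np.float64(-0.0016089742575736794), array([ 0.69557531, -0.09452699,  0.15250776]), np.float64(0.0020492855920387263), 1394)
start 20.0667 t,n -0.2358 -0.0015 [-2.9 -1.4 -0.8] 0.0798
0.066 20.3583 t,n -0.2357 -0.0016 [-2.7 -0.1  0.7] 0.0661
False 20.6083 t,n -0.2402 0.0008 [-2.9  1.2 -1.2] 0.066
0.052 20.9 t,n -0.2401 0.0007 [-3.   1.  -1.2] 0.0519
False 21.1583 t,n -0.2453 0.0024 [-3.6  1.4 -0.7] 0.0521
0.038 21.45 t,n -0.2451 0.0022 [-3.7 -0.5 -0.3] 0.0379
False 21.7 t,n -0.2492 0.0044 [-2.3  0.5 -0.5] 0.0381
0.025 21.9833 t,n -0.2491 0.0041 [-3.1  0.1 -0.6] 0.0252
False 22.2333 t,n -0.2521 0.0057 [-2.2  1.6 -0.4] 0.0251
```

View pics/t8.png

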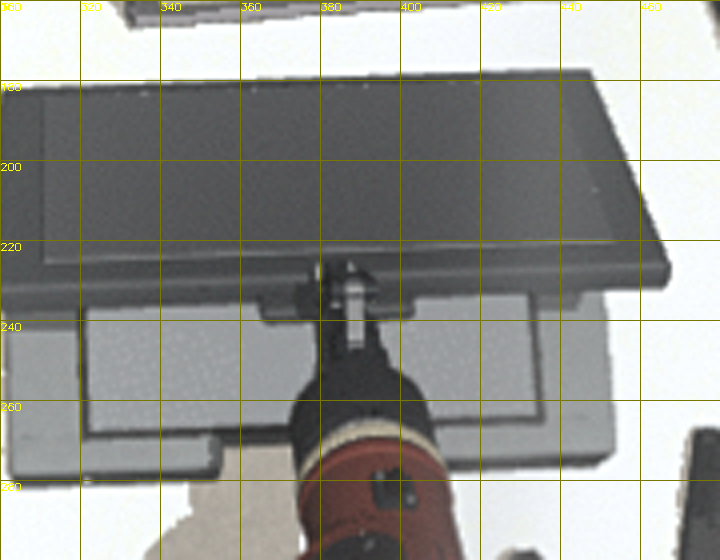

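View pics/s8.png

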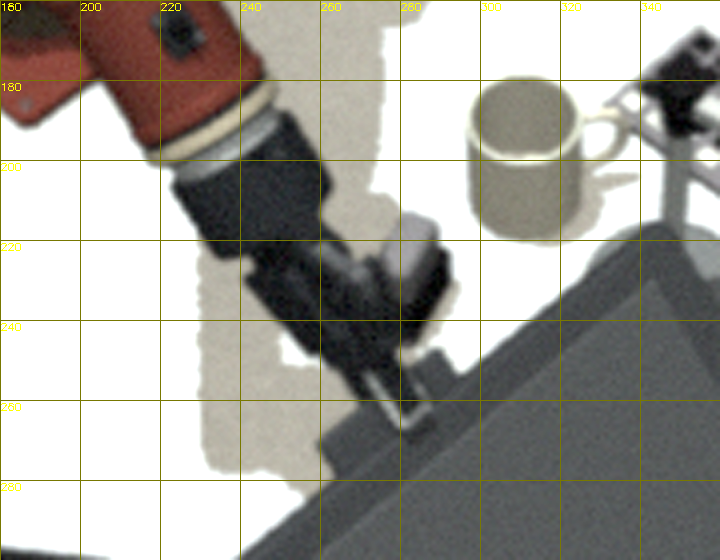

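```bash
cat > st8.py <<'E'
import warnings;warnings.simplefilter('ignore')
from h import *
t=(sx-Z)/2**.5; n=(sx+Z)/2**.5
def say(*a):
    s=observe();r=s['eef_pos']-H;print(*a,s['time_s'],'t,n',round(r@t,4),round(r@n,4),s['ft_force'].round(1),round(s['opening'],4),s['tcp_rot'].round(4))
print('angle',lidangle(np.load('top7.npy'),[(320,188),(365,188),(365,212),(320,215)]))
move_l(H+t*-.254+n*.0057,feed=.05,max_force=20)
gripper_to(.016); say()
gripper_to(.0,f_grip=40); say('closed')
hold(.5); say()
for nme in ("top","scene"):
    im,d=get_image(nme);cv2.imwrite(f"pics/{nme}8.png",im[:,:,::-1]);np.save(nme+'8.npy',d)
    print('angle',lidangle(d,[(320,188),(365,188),(365,212),(320,215)])) if nme=='top' else 0
    if nme=='top': print('angle R',lidangle(d,[(390,188),(440,186),(440,210),(400,212)]))
crop('pics/top8.png','pics/t9.png',300,160,180,140,4)
crop('pics/scene8.png','pics/s9.png',180,160,180,140,4)
E
python3 st8.py
```

```text
angle (np.float64(0.7687896032820776), np.float64(-0.004151141254323367), array([ 0.69577652, -0.0945561 ,  0.1704524 ]), np.float64(0.0016436909176426975), 1216)
22.8417 t,n -0.2541 0.0058 [-3.   1.   0.6] 0.016 [ 1.5706  0.7852 -0.0352]
closed 23.0583 t,n -0.2542 0.006 [-5.2  0.6  1.7] 0.01 [ 1.5705  0.7851 -0.0352]
23.5583 t,n -0.2542 0.006 [-5.3  1.1  2.3] 0.0098 [ 1.5705  0.7851 -0.0352]
angle (np.float64(0.7981340505902458), np.float64(-0.00210104579502763), array([ 0.69399177, -0.09431202,  0.17686517]), np.float64(0.0015126597622586036), 1215)
angle R (np.float64(0.7927884506862016), np.float64(-0.0009696902359326629), array([ 0.68514838, -0.28233281,  0.17862533]), np.float64(0.0015049056355627291), 1161)
```

View pics/t9.png

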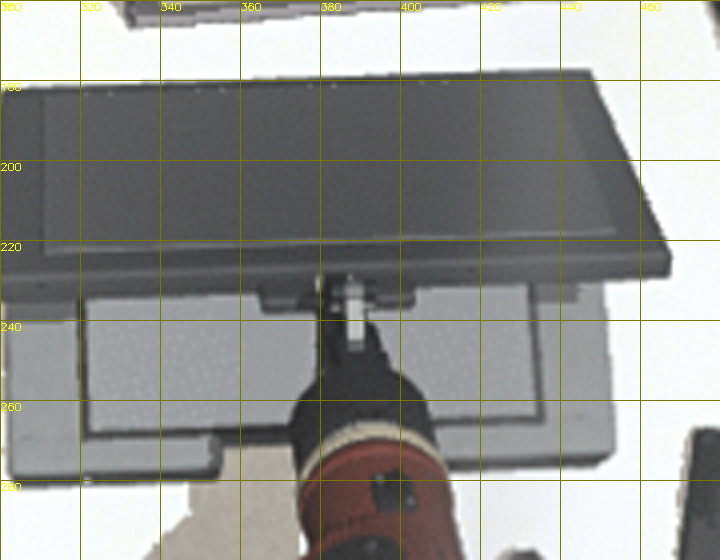

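View pics/s9.png

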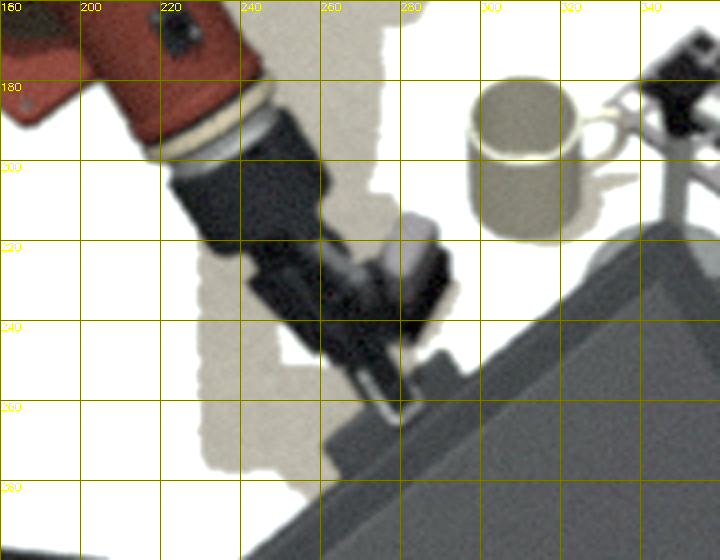

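Gripped flush. The depth fit reads 0.795 rad against 0.785 from the tool. I'll check the fit's bias on the closed-lid picture.

Run:
```python
from h import *
d=np.load('top3.npy')
print(lidangle(d,[(320,195),(360,195),(360,250),(320,250)]),lidangle(d,[(405,195),(435,195),(435,250),(405,250)]))
```

```text
(np.float64(0.0019652210141907463), np.float64(-0.006586213751487263), array([ 0.65821677, -0.08787717,  0.09713577]), np.float64(0.0031506943421433465), 2245) (np.float64(0.0021220546428979787), np.float64(-0.0029296105914142384), array([ 0.64234928, -0.29686872,  0.09705809]), np.float64(0.003168979900394519), 1701)
```

Run:
```python
from h import *
hold(.5); s=observe(); print(s['time_s'],abs(s['joint_velocities']).max(),s['opening'],s['ft_force'])
im,d=get_image('top'); cv2.imwrite('pics/topF.png',im[:,:,::-1]); print(lidangle(d,[(320,188),(365,188),(365,212),(320,215)])[0])
```

```text
24.1583 0.0024387233812671726 0.010014646047996048 [-5.08515492  0.41127722  1.5013467 ]
0.7995864552965048
```

View pics/topF.png

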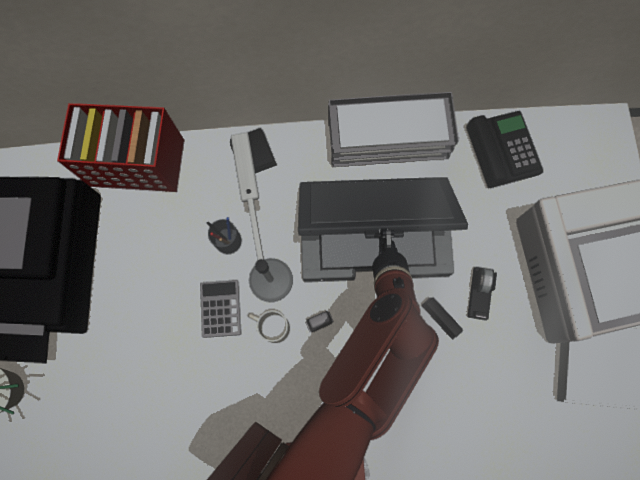

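The lamp points back beside the scanner, clear of it (head near (245,165)). The lid is open in the gripper. The mug, stamp, stapler, tape dispenser, calculator and pen cup are where they were.

```bash
python3 -c "
from plant import *
job_done()"
```

```text
the job is handed in; nothing more can be done
```

I did both parts in the order asked and handed the job in after 24 s of robot time. The lamp arm is clear of the scanner, and the gripper is holding the lid still at about 45°.

- **Lamp:** I pushed the arm to the far side with the shut fingers. The top view shows it pointing back beside the scanner, with no part above it.
- **Lid:** I lifted it steadily on the lower finger under the front lip. I then closed both fingers on the lip (10 mm opening, 40 N grip set) and held.
- **Lid angle:** the two readings differ slightly. The gripper's tilt says 0.785 rad (45.0°), while the depth camera says 0.793 to 0.800 rad (45.4 to 45.8°). I left it there rather than nudge it.
- **Stillness and force:** the joints were at rest (under 0.003 rad/s), and the wrist force readings I took stayed below about 8 N.
- **Other things:** the mug, stamp, stapler, tape dispenser, calculator and pen cup look unmoved in the last top view. I compared them by eye and did not re-measure them.

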